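# Clamp the cleat block in the toggle jig

## Robot

A 6-joint arm with a two-finger parallel gripper is mounted at the origin on a cart in front of the work surface, level with it; the furniture and walls round the work are solid. World frame = base frame: x ahead of the robot, y to its left, z up, the work surface at z = 0. Lengths are in mm, angles in rad, forces in N, time in s.
With the tool pointing down it reaches from about 325 to 875 mm from the base axis. Payload 4.4 kg.
Tool frame: the origin (TCP) lies on the centre line of the jaws, within the pads' length; the fingertips stand ahead of it and the grasp point (between the pads) lies 6 mm ahead of it (ctrl.tcp_to_tips is the z of the fingertips in the tool frame, in mm); z points along the fingers, y is the line along which they close (so a half turn about z gives the same grasp; the last joint's range is limited). The gripper opens to 85 mm and grips with 20 to 120 N. Pads are 22 mm wide; open, the fingers measure 114 mm over their backs; the gripper's body (76 mm by 85 mm) begins 54 mm behind the grasp point. The pads swing forward as they close: fully open they stand 13 mm farther back than shut.
Start: joints at [1.109, 0.207, 1.542, -0, 1.393, -0.15], TCP at [175.856, 547.45, 256.282] pointing down, gripper open.
Joint ranges: [-2.73, 2.73], [-0.86, 2.22], [0.23, 2.46], [-1.11, 4.25], [0.08, 2.63], [-2.82, 2.82]. Speed limits (rad/s): [2.79, 2.79, 3.14, 3.14, 3.14, 3.14].

## Interface

Orientations are given as a 3x3 rotation matrix whose columns are the frame's x, y, z axes.
In Python, from plant import ctrl, sensors, optics gives the robot as it stands. Calls block until the motion is done:
- ctrl.move_ptp(position, orientation): joint-space move of the TCP to a pose.
- ctrl.move_l(position, rot=None, vel=150, threshold=None): straight line of the TCP; rot=None keeps the orientation; vel is the mean speed in mm/s. With threshold (N) it stops when the force on the tool has changed by that much, and returns True; else False.
- ctrl.set_joints(angles): joint-space move.
- ctrl.gripper_to(opening, force=None): finger opening in mm; force is the grip in N (None keeps the last); returns when the fingers have stopped.
- ctrl.hold(seconds).
- ctrl.solve_ik(position, orientation): joint angles nearest the present ones, or None.
- sensors.read_state(): the state.
- optics.grab_frame(name): name is "scene" or "side" or "wrist"; returns (picture, depth): 420x560x3 uint8, red, green, blue; 420x560 float32, mm along the optical axis (not along the pixel's ray), 0 where there is no reading.
- optics.camera_params(name): a dict with "mtx" (3x3 intrinsics, pixels), "k1" (the pictures are not rectified: a ray, as slopes to the right and down, at radius r is drawn at 1 + k1 r^2 times it, then the intrinsics apply), "R" (3x3) and "t" (3): a world point X has camera coordinates R X + t; the wrist camera has in their place "T_tool_cam" (4x4, takes a point from camera to tool coordinates, whose origin is the TCP and whose axes are the flange's). Camera axes: x right, y down, z forward; pixel columns grow to the right and rows downward; lengths in mm; the calibration is good to about 2 mm. A picture is of the moment at which its call begins: read the wrist's pose just before it. camera_params takes no time and is no camera call.
A pose or a line that the arm cannot do raises ctrl.MotionError and nothing moves.
- ctrl.finish_job(): hands the job in; it is judged then, once.
The state is a dict: "t": time; "q": joint angles; "qvel": joint speeds; "tau": joint torques, N m; "eef_pos": TCP position; "eef_rot": TCP orientation; "force": force on the tool from outside, world axes, zero at the start; "wrist_torque": the same for the moment, N m; "grip_width": finger opening in mm; "grasp_force": force on a finger pad.
Only numpy, scipy, OpenCV 4.12 (cv2) and the standard library are available. Lean on these libraries where they do the work, as an engineer would, in place of code of your own. Each camera call takes 0.05 s, during which the arm holds its last target. There are 200 camera calls.

## Task

Clamp the cleat block with the two holes, which lies in the tray, in the toggle jig so that the holes can be countersunk: swing the red lever over to open the clamp, lay the block flat on the board with one long side hard against the ledge and its middle straight under the pad, so that one hole is clear on each side, and swing the lever back until the pad sits on the block. Leave the jars, tape measure, beech block, screw carton and sanding sheets where they are.

Things in the scene. Friction and masses are not known exactly. Their poses are not given: they have to be found in the camera images.
- cleat_block: dark hardwood cleat block, 56 mm long (its x) x 38 wide (its y) x 24 tall, with two 8 mm holes through it from top to bottom at 18 mm either side of its middle; origin at the centre of its underside. It starts lying flat in the tray, its length across the tray
- open_tray: open brown tray, 150 (its x) x 72 (its y) x 60 mm tall outside, walls and floor 6 mm thick, so 138 x 60 inside; stands loose on the bench; origin at the centre of its underside. With 2 mm to spare at each end of the block, fingers fit in only along the tray's length
- toggle_jig: toggle clamp jig, fixed to the bench: brown board 120 (its x, from -68 to +52) x 180 (its y) mm, top 18 mm above the bench, with a ledge 12 mm wide and 16 mm high along its -x edge (ledge face at x = -56, ledge top 34 above the bench). The clamp's steel foot stands on the board from x = 8 to 40, 24 mm wide and up to 58 high. Origin at bench height
- toggle_jig_arm (a joint): the clamp's arm and its red lever, one rigid piece, in rad: 0 = arm level, pad 2 mm above the bare board; grows as the lever swings over towards the jig's +x and the pad lifts, up to 1.66 = wide open. Stiff, stays where it is left. With the pad resting on the cleat block it reads about 0.37
- clamp_hinge (a point): point on the arm's hinge axis (the axis runs along the jig's y), 48 mm above the bench
- lever_grip (a point): on the axis of the red lever's grip, a round rod 23 mm thick and 80 long that points away from the hinge; 105 mm from the hinge, 32 mm short of the lever's end; nearly upright at joint 0, nearly level above the bench at 1.5
- pad_face (a point): centre of the black round clamp pad's underside, 18 mm across; at joint 0 it is at x = -34, y = 0 of the jig
- ledge_face (a point): middle of the ledge's face, at the height of the board's top
- rip_fence: the saw's rip fence, fixed: its pale beam is 35 wide and 68 tall, and in its own frame spans x -99 to 277, y 10 to 45; origin at bench height (its frame is turned half round, so that the beam runs towards the robot)
- table_saw: the saw, fixed: the blade, 2 mm thick, rises 46 mm above the bench at y = 19 of its own frame, from x = -97 to 97; origin 204 mm below the bench
- jar_red: clear plastic jar of white powder with a red lid, 104 mm across, 148 tall; bystander; origin at the centre of its underside
- jar_yellow: plastic jar of dark pigment with a yellow lid, 86 mm across, 150 tall; bystander; origin at the centre of its underside
- tape_measure: rust-red tape measure, 35 (x) x 73 (y) x 55 tall; bystander; origin at the centre of its underside
- beech_offcut: plain beech block without holes, 60 x 60 x 30 tall; bystander; origin at the centre of its underside
- screw_box: small blue carton of screws, 50 (x) x 70 (y) x 42 tall; bystander; origin at the centre of its underside
- sanding_stack: flat stack of brown sanding sheets, 160 (x) x 123 (y) x 24 tall; bystander; origin at the centre of its underside
There are look-alikes about, which are no part of the job. Leave any pink or purple look-alike of the cleat_block alone.

How it is judged (in metres and radians):
At the end, for the whole second after the job is handed in: Block flat on the board, long side within 2.5 mm of the ledge and parallel to it within 0.06 rad, its middle within 6 mm of the pad's centre line, clamp lever swung back so that the pad rests on the block (joint 0.20 to 0.41), block at rest (x of cleat_block in the frame of toggle_jig between -0.041 and -0.0345 m and y of cleat_block in the frame of toggle_jig between -0.006 and 0.006 m and z of cleat_block in the frame of toggle_jig between 0.015 and 0.022 m and angle between the x axis of cleat_block and the y axis of toggle_jig, either way round below 0.06 rad and angle between cleat_block's own z axis and vertical below 0.06 rad and value of joint toggle_jig_arm between 0.2 and 0.41 rad and linear speed of cleat_block below 0.01 m/s); the robot touches nothing.
It fails at once if a jar, the tape measure, the beech block, the screw carton or the sanding sheets are pushed more than 30 mm (distance of any of jar_red, jar_yellow, tape_measure, beech_offcut, screw_box, sanding_stack from where it was at the start of the episode above 0.03 m).
It fails at once if one of them is tipped over (angle between any of jar_red, jar_yellow, tape_measure, beech_offcut, screw_box, sanding_stack's own z axis and vertical above 0.5 rad).
It also fails if it takes over 72 s, if anything falls off the work surface, if the arm or the gripper's body presses on something with over 40 N, if the wrist force passes 120 N, or if a joint passes its speed limit or range.

## Working session

There is one attempt and no reset: what is moved stays moved. The work goes in short steps, each a Python script; the robot and the scene stay as the last script left them, time stands still between calls to the robot, and variables do not carry over. Pictures are saved under pics/ and viewed, at most 10 in all, crops included, and the job is handed in when it is done.

```bash
mkdir -p pics; ls
python3 - <<'E'
from plant import ctrl,sensors,optics
import cv2,numpy as np
for n in("scene","side"):
    p,d=optics.grab_frame(n); cv2.imwrite(f"pics/{n}0.png",p[:,:,::-1]); np.save(f"pics/{n}0.npy",d); np.save(f"pics/{n}0rgb.npy",p)
    c=optics.camera_params(n);print(n,c)
print(optics.camera_params("wrist"),sensors.read_state()["t"],ctrl.tcp_to_tips)
E
```

```text
pics
scene {'mtx': array([[396.2451574 ,   0.        , 284.00504558],
       [  0.        , 396.2451574 , 210.21600388],
       [  0.        ,   0.        ,   1.        ]]), 'k1': -0.10807805257588701, 'R': array([[ 0.66686513, -0.74514531,  0.00702602],
       [-0.54179613, -0.49130877, -0.68196235],
       [ 0.511613  ,  0.45097024, -0.73135353]]), 't': array([-403.68924179,  340.83825183,  730.52082985])}
side {'mtx': array([[522.17276606,   0.        , 276.10388116],
       [  0.        , 522.17276606, 203.24651254],
       [  0.        ,   0.        ,   1.        ]]), 'k1': -0.06209208491940754, 'R': array([[-0.98973251,  0.14232966,  0.013108  ],
       [ 0.10113536,  0.7621648 , -0.63943448],
       [-0.10100095, -0.63154341, -0.76873384]]), 't': array([ 583.038699  ,  -48.48126104, 1419.19340873])}
{'mtx': array([[338.30983541,   0.        , 279.01850269],
       [  0.        , 338.30983541, 207.10579667],
       [  0.        ,   0.        ,   1.        ]]), 'k1': -0.00034466879617404137, 'T_tool_cam': array([[ 1.18637421e-03, -9.46343903e-01, -3.23159108e-01,
         8.28429646e+01],
       [ 9.99998625e-01,  7.48317775e-04,  1.47978691e-03,
         4.11281894e-01],
       [-1.15856162e-03, -3.23160419e-01,  9.46343490e-01,
        -1.17784504e+02],
       [ 0.00000000e+00,  0.00000000e+00,  0.00000000e+00,
         1.00000000e+00]])} 0.1 25.0
```

View pics/scene0.png

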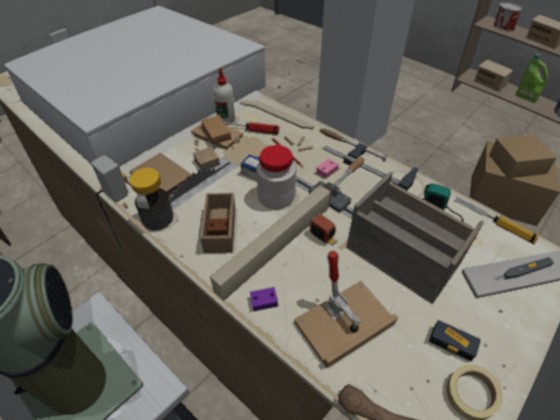

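View pics/side0.png

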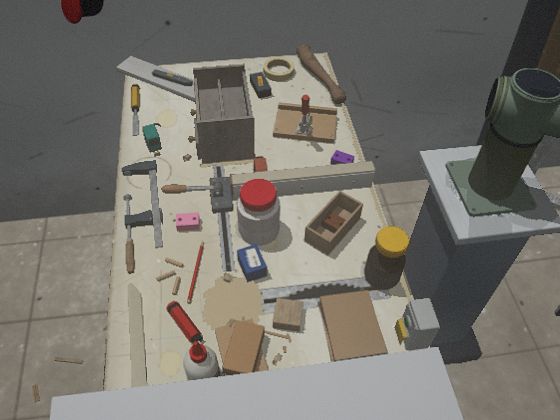

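The tray is at scene (218,222), with a dark two-holed block inside it. The purple one at (263,298) and the pink one at (327,168) are look-alikes lying on the bench, and the plain one at (207,158) is beech. The one in the tray fits: dark hardwood, two holes, lying in the tray. The jig is at (345,320) with its lever upright. Next I'll build a top-down map and an enlarged crop.

```bash
cat > h.py <<'E'
import numpy as np,cv2
from plant import ctrl,sensors,optics
def cloud(n,p=None,d=None,pose=None):
    """world points per pixel (H,W,3), NaN where no depth"""
    c=optics.camera_params(n)
    if p is None: 
        s=sensors.read_state(); p,d=optics.grab_frame(n); pose=(s["eef_rot"],s["eef_pos"])
    v,u=np.mgrid[:420,:560].astype(float)
    K=c["mtx"]; dist=np.array([c["k1"],0,0,0,0.])
    n_=cv2.undistortPoints(np.stack([u.ravel(),v.ravel()],1)[:,None],K,dist)[:,0]
    z=np.where(d>0,d,np.nan).ravel()
    X=np.c_[n_*z[:,None],z]
    if "R" in c: W=(X-c["t"])@c["R"]
    else:
        T=c["T_tool_cam"]; X=X@T[:3,:3].T+T[:3,3]; W=X@np.array(pose[0]).T+np.array(pose[1])
    return p,W.reshape(420,560,3)
def ortho(p,W,x0,x1,y0,y1,res=1.0,zmax=1e9):
    """top view: rows = x decreasing, cols = y decreasing"""
    h,w=int((x1-x0)/res),int((y1-y0)/res)
    im=np.zeros((h,w,3),np.uint8); hz=np.full((h,w),-1e9)
    P=W.reshape(-1,3); C=p.reshape(-1,3); ok=np.isfinite(P[:,0]); P,C=P[ok],C[ok]
    r=((x1-P[:,0])/res).astype(int); q=((y1-P[:,1])/res).astype(int)
    k=(r>=0)&(r<h)&(q>=0)&(q<w)&(P[:,2]<zmax)
    o=np.argsort(P[k,2]); im[r[k][o],q[k][o]]=C[k][o]; hz[r[k][o],q[k][o]]=P[k,2][o]
    return im,hz
E
python3 - <<'E'
from h import *
for n in("scene","side"):
    p=np.load(f"pics/{n}0rgb.npy");d=np.load(f"pics/{n}0.npy");p,W=cloud(n,p,d)
    pts={"scene":{"tray":(218,222),"jig":(330,320),"lever":(333,258),"purple":(263,298),"redjar":(277,155),"yjar":(145,178),"fence0":(222,275),"fence1":(335,195)},
     "side":{"tray":(333,222),"jig":(290,125),"lever":(305,102),"purple":(342,157),"redjar":(258,190),"yjar":(392,238),"fence0":(370,168),"fence1":(240,180),"sand":(350,325),"blue":(252,262)}}[n]
    for k,(u,v) in pts.items(): print(n,k,np.nanmedian(W[v-1:v+2,u-1:u+2].reshape(-1,3),0).round())
    np.save(f"pics/{n}W.npy",W)
p=np.load("pics/scene0rgb.npy")
a=cv2.resize(p[185:260,195:245],None,fx=6,fy=6,interpolation=cv2.INTER_CUBIC)
b=cv2.resize(p[240:365,285:405],None,fx=3.6,fy=3.6,interpolation=cv2.INTER_CUBIC)
cv2.imwrite("pics/crop.png",np.hstack([a,b])[:,:,::-1])
E
```

```text
scene tray [458.  89.  29.]
scene jig [ 438. -278.   17.]
scene lever [ 473. -241.  166.]
scene purple [ 379. -141.   24.]
scene redjar [643.  59. 147.]
scene yjar [372. 229. 150.]
scene fence0 [344. -58.  68.]
scene fence1 [730. -70.  29.]
side tray [459.  88.  29.]
side jig [ 506. -293.   17.]
side lever [ 482. -224.  156.]
side purple [ 385. -137.   22.]
side redjar [642.  61. 147.]
side yjar [374. 237. 149.]
side fence0 [335. -47.  67.]
side fence1 [676. -48.  66.]
side sand [480. 364.  23.]
side blue [673. 186.  41.]
```

View pics/crop.png

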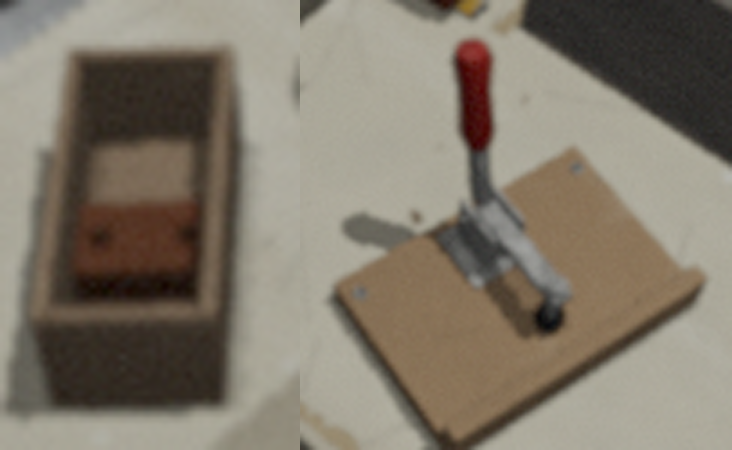

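The crop confirms it: a dark red-brown block with two holes in the tray (scene (205–240, ~225)), its length across the tray. The jig's ledge is on the side away from the fence, and the pad is down. Now fitting the poses.

Run:
```python
from h import *
def rect(P): 
    (c,s,a)=cv2.minAreaRect(P[:,:2].astype(np.float32)); return np.round(c,1),np.round(s,1),round(a,2)
for n in("scene","side"):
    W=np.load(f"pics/{n}W.npy").reshape(-1,3); C=np.load(f"pics/{n}0rgb.npy").reshape(-1,3).astype(int)
    W_ok=np.isfinite(W[:,0]); W,C=W[W_ok],C[W_ok]
    near=lambda c,r:np.linalg.norm(W[:,:2]-c,axis=1)<r
    k=near((470,-290),130)
    b=W[k&(abs(W[:,2]-18)<3)]; l=W[k&(abs(W[:,2]-34)<2.5)]
    print(n,"board",rect(b),len(b)); 
    # ledge top: after dropping those at steel
    print(" ledge",rect(l),len(l))
    red=W[k&(C[:,0]>90)&(C[:,0]>2*C[:,1])&(W[:,2]>50)]; print(" grip",red.mean(0).round(1),red.min(0).round(),red.max(0).round())
    k=near((470,80),110)
    t=W[k&(abs(W[:,2]-60)<3)]; print(" tray",rect(t),len(t))
    bl=W[near((470,80),60)&(abs(W[:,2]-30)<3)&(C[:,0]>1.7*C[:,1])]; print(" block",rect(bl),len(bl),bl.mean(0).round(1))
    for nm,c,r,z in(("rj",(643,60),80,147),("yj",(373,232),70,150)):
        t=W[near(c,r)&(abs(W[:,2]-z)<4)]; print(nm,rect(t))
    f=W[(abs(W[:,2]-68)<2)&(W[:,0]>300)&(W[:,0]<760)&(W[:,1]>-120)&(W[:,1]<0)]; print(" fence",rect(f))
    f=W[(abs(W[:,2]-24)<3)&near((480,364),140)]; print(" sand",rect(f))
    f=W[(W[:,2]>10)&(W[:,0]>500)&(W[:,0]<640)&(W[:,1]>-130)&(W[:,1]<-70)]; print(" tape",f.min(0).round(),f.max(0).round())
```

```text
scene board (array([ 459.5, -301.7]), array([121.7, 181. ]), 73.56) 3261
 ledge (array([ 442.1, -348.5]), array([130.2, 145.3]), 30.7) 502
 grip [ 476.9 -238.2  166.7] [ 470. -246.  158.] [ 485. -230.  172.]
 tray (array([458.6,  86.2]), array([151.1,  72.7]), 43.66) 310
 block (array([450.3,  81.9]), array([35.4, 47.5]), 48.96) 31 [451.3  79.7  29.4]
rj (array([641.9,  62.7]), array([82.4, 77.3]), 41.1)
yj (array([370.9, 234.7]), array([66.5, 69.2]), 45.46)
 fence (array([513.2, -56.2]), array([377.2,  37.7]), 0.22)
 sand (array([499.2, 374.3]), array([223.9, 259.6]), 47.84)
 tape [ 500. -130.   10.] [640. -70.  70.]
side board (array([ 460.2, -295.2]), array([122.7, 178.3]), 73.99) 1064
 ledge (array([ 450.9, -347.6]), array([144.6, 127.6]), 29.19) 108
 grip [ 479.1 -232.9  167.6] [ 473. -240.  162.] [ 486. -227.  173.]
 tray (array([479.7,  72.6]), array([152.3, 134.3]), 48.35) 263
 block (array([0., 0.]), array([0., 0.]), 0.0) 0 [nan nan nan]
rj (array([642.5,  65.8]), array([84. , 82.8]), 81.9)
yj (array([373.2, 238.1]), array([68.8, 67.4]), 38.23)
 fence (array([514. , -52.7]), array([375.2,  37.9]), 0.1)
 sand (array([491.8, 344.6]), array([250.9, 197.8]), 2.85)
 tape [ 501. -130.   24.] [640. -70.  67.]<stdin>:16: RuntimeWarning: Mean of empty slice.
  ret = um.true_divide(
```

```bash
cat >> h.py <<'E'
def Rx(x,tilt=0.):
    """tool down, tool x along horizontal world dir x; tilt leans the gripper body towards tool x"""
    x=np.array([x[0],x[1],0.]);x/=np.linalg.norm(x); z=np.array([0,0,-1.])
    c,s=np.cos(tilt),np.sin(tilt)
    xx=c*x+s*z; zz=c*z-s*x
    return np.stack([xx,np.cross(zz,xx),zz],1)
E
python3 - <<'E'
from h import *
a=np.deg2rad(43.66); L=np.array([np.cos(a),np.sin(a)])
R=Rx((L[1],-L[0])); c=np.array([458.6,86.2])
print(ctrl.solve_ik([*c,230],R),ctrl.solve_ik([*c,230],Rx((-L[1],L[0]))))
jx=np.array([.28,.96]); jo=np.array([462,-290]); 
print(ctrl.solve_ik([*(jo-30*jx),270],Rx(-jx)),ctrl.solve_ik([*(jo-30*jx),270],Rx(jx)), ctrl.solve_ik([*(jo-40*jx),40],Rx(-jx,.35)))
ctrl.move_ptp([*c,230],R)
p,W=cloud("wrist"); cv2.imwrite("pics/w1.png",p[:,:,::-1]); np.savez("pics/w1.npz",p=p,W=W)
print(sensors.read_state()["t"])
ctrl.move_ptp([*(jo-30*jx),270],Rx(-jx))
p2,W=cloud("wrist"); np.savez("pics/w2.npz",p=p2,W=W)
print(sensors.read_state()["t"],sensors.read_state()["eef_pos"])
cv2.imwrite("pics/w12.png",cv2.resize(np.vstack([p,p2])[:,:,::-1],(448,600)) if 0 else np.hstack([cv2.resize(p,(400,300)),cv2.resize(p2,(400,300))])[:,:,::-1])
E
```

```text
[ 0.00000000e+00 -2.83052788e-03  1.82779878e+00 -4.44089210e-16
  1.31662440e+00  2.37958190e+00] [ 0.00000000e+00 -2.83052788e-03  1.82779878e+00 -4.44089210e-16
  1.31662440e+00 -7.62010751e-01]
[-7.68727195e-01  1.52395786e-01  1.57617067e+00 -4.44089210e-16
  1.41302620e+00  2.65665957e+00] [-7.68727195e-01  1.52395786e-01  1.57617067e+00 -4.44089210e-16
  1.41302620e+00 -4.84933086e-01] [-0.93138802  0.53908039  1.63187043  0.29747336  1.20272256  2.35380298]
2.3167
3.875 [ 454.05111358 -317.47200562  269.84107008]
```

View pics/w12.png

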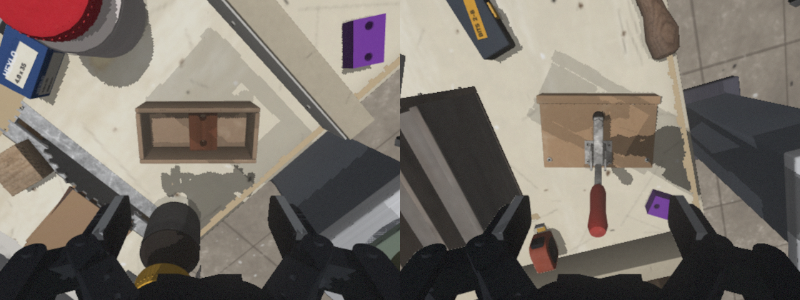

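The left view shows the tray at (197,133) with the block at (203,131), its length across the tray. The right view shows the jig at (598,130) with the ledge at the top edge and the red lever pointing to (597,215). Now refining both from the wrist clouds.

Run:
```python
from h import *
def rect(P): 
    (c,s,a)=cv2.minAreaRect(P[:,:2].astype(np.float32)); return np.round(c,1),np.round(s,1),round(a,2),len(P)
f=np.load("pics/w1.npz");W=f["W"].reshape(-1,3);C=f["p"].reshape(-1,3).astype(int)
near=lambda c,r:np.linalg.norm(W[:,:2]-c,axis=1)<r
t=near((459,86),90); print("tray",rect(W[t&(abs(W[:,2]-60)<4)]),np.median(W[t&(abs(W[:,2]-60)<4)][:,2]))
k=t&(abs(W[:,2]-30)<3)&(C[:,0]>1.5*C[:,1]); b=W[k]
a=np.deg2rad(43.66);L=np.array([np.cos(a),np.sin(a)]);N=np.array([-L[1],L[0]])
q=(b[:,:2]-[458.6,86.2]); print("block",rect(b),np.percentile(q@L,[0,1,50,99,100]).round(1),np.percentile(q@N,[0,1,50,99,100]).round(1))
f=np.load("pics/w2.npz");W=f["W"].reshape(-1,3);C=f["p"].reshape(-1,3).astype(int)
t=near((460,-298),125)
B=W[t&(abs(W[:,2]-18)<3)]; print("board",rect(B),np.median(B[:,2]))
l=W[t&(abs(W[:,2]-34)<3)&(near((440,-357),100))]
(c,s,a,_)=rect(B); 
for jo,ang in(((462,-290),73.8),):
    ang=np.deg2rad(ang); X=np.array([np.cos(ang),np.sin(ang)]);Y=np.array([-X[1],X[0]])
    def J(P): d=P[:,:2]-jo; return np.c_[d@X,d@Y,P[:,2]]
    e=J(W); m=(abs(e[:,1])<95)&(abs(e[:,0]+62)<12)&(e[:,2]>28)&(e[:,2]<38); print("ledge",rect(W[m]),np.percentile(e[m],[1,50,99],axis=0).round(1).tolist())
    for n_,m in(("red",(C[:,0]>1.8*C[:,1])&(C[:,0]>70)&(abs(e[:,1])<25)&(e[:,0]>10)&(e[:,2]>60)),):
        P=e[m]; print(n_,len(P)); 
        u,s_,v=np.linalg.svd(P-P.mean(0),full_matrices=False); print(P.mean(0).round(1),v[0].round(3),P.min(0).round(1),P.max(0).round(1))
        for zz in range(70,190,10):
            mm=abs(P[:,2]-zz)<5
            if mm.sum()>5: print(zz,np.percentile(P[mm][:,0],[2,50,98]).round(1),np.percentile(P[mm][:,1],[2,50,98]).round(1))
    g=(abs(e[:,1])<14)&(e[:,0]<8)&(e[:,0]>-54)&(e[:,2]>22)
    for x in range(-52,10,6):
        mm=g&(abs(e[:,0]-x)<3)
        if mm.sum()>3: print("arm",x,np.percentile(e[mm][:,2],[5,50,95]).round(1),np.percentile(e[mm][:,1],[2,50,98]).round(1))
tp=W[(W[:,2]>35)&(C[:,0]>1.8*C[:,1])&(W[:,1]>-150)&(W[:,1]<-60)&(W[:,0]>480)]; print("tape",tp.min(0).round(),tp.max(0).round())
```

```text
tray (array([460.2,  88.7]), array([150.2,  72.6]), 44.15, 3334) 59.96221473231721
block (array([452.2,  86.6]), array([35.4, 45.9]), 41.0, 176) [-21.5 -21.3  -4.7  13.   13.9] [-19.  -16.9   5.4  26.5  27.1]
board (array([ 460.8, -300.5]), array([119.6, 180.4]), 73.78, 12350) 18.444243731825907
ledge (array([ 445.9, -352. ]), array([ 12.4, 179.2]), 73.69, 2130) [[-70.2, -89.3, 28.7], [-64.7, -3.5, 34.2], [-58.3, 85.8, 36.1]]
red 941
[ 50.5  -3.8 156.1] [0.336 0.075 0.939] [ 36.  -12.9 107.8] [ 67.5   6.1 171.2]
110 [36.1 38.  42.7] [-10.7  -7.4  -2.5]
120 [37.2 39.3 44.5] [-10.2  -5.5   0.9]
130 [39.9 42.4 46.6] [-10.3  -6.3  -0.4]
140 [42.9 45.1 48.9] [-9.8 -6.  -1. ]
150 [45.1 46.9 51.5] [-10.9  -5.    2.8]
160 [46.3 48.6 56.6] [-12.   -4.1   4.9]
170 [49.5 55.8 66. ] [-10.3  -2.4   5.3]
arm -46 [26.1 31.5 57.2] [-7.8 -2.4  3.8]
arm -40 [317.8 324.4 328.7] [-13.5   0.   13.5]
arm -34 [ 30.7  63.2 318. ] [-9.4 -1.3  6.9]
arm -28 [56.5 58.2 62.6] [-8.4 -1.8  4.7]
arm -22 [56.5 58.1 59.5] [-8.4 -2.3  4.7]
arm -16 [56.5 57.9 59.3] [-8.4 -1.3  4.8]
arm -10 [56.3 57.6 58.9] [-8.5 -1.8  4.8]
arm -4 [56.1 57.6 58.7] [-8.5 -2.3  4.8]
arm 2 [22.5 57.  58.3] [-13.   -2.3   7.2]
arm 8 [22.4 52.9 58.5] [-13.2  -1.3  12.9]
tape [ 602. -143.   45.] [631. -91.  58.]
```

```bash
cat >> h.py <<'E'
ANG=np.deg2rad(73.75); JX=np.array([np.cos(ANG),np.sin(ANG)]); JY=np.array([-JX[1],JX[0]]); JO=np.array([462.9,-292.9])
def jig(x,y,z): return np.array([*(JO+x*JX+y*JY),z])
def tojig(P): d=np.asarray(P)[...,:2]-JO; return np.stack([d@JX,d@JY,np.asarray(P)[...,2]],-1)
def gp(x,y,z,R): return jig(x,y,z)-6*R[:,2]   # TCP for a grasp point given in the jig frame
H=np.array([23.,48.])
def lever(th,r=100): return H[0]+r*np.sin(th),H[1]+r*np.cos(th)
def st(msg=""):
    s=sensors.read_state(); print(msg,"t",round(s["t"],2),"jig",tojig(s["eef_pos"]).round(1),"F",np.round(s["force"],1),"w",round(s["grip_width"],1),"gf",round(s["grasp_force"],1)); return s
E
python3 - <<'E'
from h import *
R=Rx(-JX); x,z=lever(.3)
ctrl.move_l(gp(x,-1,250,R),R,vel=200)
ctrl.move_l(gp(x,-1,z,R),R,vel=150,threshold=15); st("down")
ctrl.gripper_to(15,60); st("grip")
for th in np.linspace(.3,1.75,10)[1:]:
    x,z=lever(th); 
    hit=ctrl.move_l(gp(x,-1,z,R),vel=100,threshold=60); s=st(f"{th:.2f} {hit}")
    if hit or s["grip_width"]<15.5: break
p,W=cloud("side"); np.savez("pics/s3.npz",p=p,W=W)
cv2.imwrite("pics/s3.png",cv2.resize(p[60:200,220:400],None,fx=3,fy=3)[:,:,::-1])
E
```

```text
down t 5.29 jig [ 51.8  -1.8 150.5] F [-0.7  0.2 -0.8] w 85.6 gf 0.0
grip t 5.9 jig [ 52.7  -0.3 150.1] F [-2.5  1.7  5.8] w 21.4 gf 58.6Traceback (most recent call last):
  File "<stdin>", line 8, in <module>
plant.MotionError: the arm cannot follow that straight line within its joint ranges
```

Run:
```python
from h import *
R=Rx(JX); T=np.linspace(.3,1.75,10)
for th in T[::3]:
    x,z=lever(th); print(np.round(ctrl.solve_ik(gp(x,-1,z,R),R),2))
R0=Rx(-JX); x,z=lever(.3)
ctrl.gripper_to(85); ctrl.move_l(gp(x,-1,240,R0),vel=200)
ctrl.move_ptp(gp(x,-1,240,R),R); st("turned")
ctrl.move_l(gp(x,-1,z,R),vel=150,threshold=15); ctrl.gripper_to(15,60); st("grip")
for th in T[1:]:
    x,z=lever(th); 
    hit=ctrl.move_l(gp(x,-1,z,R),vel=100,threshold=60); s=st(f"{th:.2f} {hit}")
    if hit or s["grip_width"]<15.5: break
p,W=cloud("side"); np.savez("pics/s3.npz",p=p,W=W)
cv2.imwrite("pics/s3.png",cv2.resize(p[60:200,220:400],None,fx=3,fy=3)[:,:,::-1])
```

```text
[-0.63  0.24  1.74 -0.    1.16 -0.35]
[-0.56  0.26  1.77 -0.    1.11 -0.27]
[-0.51  0.32  1.8  -0.    1.03 -0.23]
[-0.5   0.4   1.81 -0.    0.93 -0.22]
turned t 9.82 jig [ 52.6  -0.9 245.8] F [ 1.  -0.   0.8] w 84.9 gf 0.0
grip t 11.21 jig [ 52.7  -0.3 150.2] F [-3.   2.3  5.2] w 21.8 gf 58.6
0.46 False t 11.52 jig [ 67.2  -0.4 145. ] F [-5.6  2.1  9.3] w 21.7 gf 58.8
0.62 False t 11.82 jig [ 82.1  -0.4 136.6] F [-3.7  5.   8.8] w 21.3 gf 58.2
0.78 False t 12.13 jig [ 94.8  -0.4 126. ] F [-3.   6.1 10. ] w 21.5 gf 58.2
0.94 False t 12.44 jig [105.7  -0.4 113.2] F [-2.1  6.   6.8] w 21.5 gf 58.3
1.11 False t 12.75 jig [114.1  -0.4  99. ] F [-0.4  5.3  4. ] w 21.5 gf 58.4
1.27 False t 13.06 jig [119.9  -0.4  83.9] F [-0.1  6.5  3.6] w 21.2 gf 58.5
1.43 False t 13.37 jig [123.1  -0.4  68.2] F [-0.6  6.   1.5] w 21.3 gf 58.5
1.59 False t 13.68 jig [123.7  -0.4  52.1] F [-0.9  5.2  0.4] w 21.0 gf 58.8
1.75 False t 13.98 jig [121.7  -0.4  36.1] F [0.5 5.3 0.6] w 21.5 gf 60.0
```

View pics/s3.png

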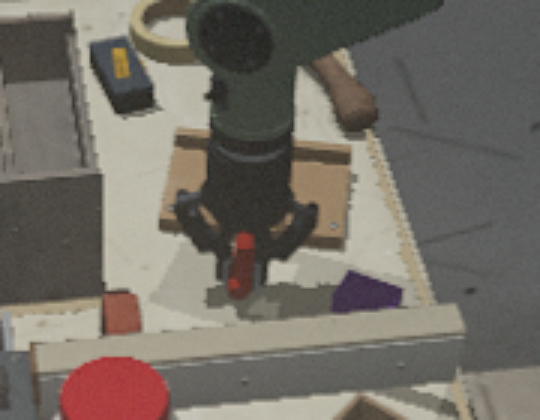

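```bash
python3 - <<'E'
from h import *
ctrl.gripper_to(60); s=sensors.read_state(); p0=np.array(s["eef_pos"])
ctrl.move_l(p0+[0,0,200],vel=250)
a=np.deg2rad(44.15); L=np.array([np.cos(a),np.sin(a)]); c=np.array([455.2,83.9]); R=Rx((L[1],-L[0]))
ctrl.move_ptp([*c,200],R); st("over tray"); 
p,W=cloud("scene"); np.savez("pics/s4.npz",p=p,W=W)
p2,W2=cloud("wrist")
# refine block: reddish top points, along the tray's length
P=W2.reshape(-1,3);C=p2.reshape(-1,3).astype(int);k=(np.linalg.norm(P[:,:2]-c,axis=1)<45)&(abs(P[:,2]-30)<3.5)
q=(P[k][:,:2]-c); u=q@L; print("blk along",np.percentile(u,[1,50,99]).round(1),"across",np.percentile(q@[-L[1],L[0]],[1,50,99]).round(1),k.sum())
cv2.imwrite("pics/s4.png",np.hstack([cv2.resize(p[230:370,270:410],(420,420)),cv2.resize(p2[60:330,140:410],(380,420))])[:,:,::-1])
E
python3 - <<'E'
from h import *
f=np.load("pics/s4.npz");e=tojig(f["W"].reshape(-1,3));
m=(abs(e[:,1])<14)&(e[:,0]>-50)&(e[:,0]<170)&(e[:,2]>22)
for x in list(range(-24,60,6))+list(range(60,170,15)):
    k=m&(abs(e[:,0]-x)<3)
    if k.sum()>2: print(x,np.percentile(e[k][:,2],[2,50,98]).round(1),np.percentile(e[k][:,1],[2,50,98]).round(1),k.sum())
E
```

```text
over tray t 17.65 jig [359.4 112.7 199.8] F [-0.1  0.2 -0.8] w 60.2 gf 0.0
blk along [-25.5  -0.1  26.3] across [-36.1   2.2  30.3] 2597
0 [105.4 117.1 121.9] [-7.4  1.3  9. ] 39
6 [ 22.1  53.1 121.1] [-11.9   4.7  13. ] 58
12 [ 25.   48.5 116.8] [-10.4   1.6  13. ] 58
18 [ 23.1  47.5 117.5] [-10.2   1.8  13. ] 59
24 [ 23.4  49.5 118.4] [-10.2   1.5  12.8] 53
30 [ 25.8  75.  123.1] [-9.1  2.7 12.9] 159
36 [ 23.8  63.3 122.5] [-8.7  7.4 13.2] 63
42 [ 22.2  57.3 119.6] [-4.8  4.6 13.8] 13
48 [42.1 49.4 51.1] [-3.5  3.   5.9] 15
54 [40.5 48.5 52. ] [-4.   3.6  6. ] 16
60 [40.2 47.9 49.8] [-4.7  2.7  6.4] 14
75 [39.2 45.1 46.8] [-3.2  2.1  5.4] 14
90 [36.  44.5 50. ] [-5.3  4.3 11.3] 24
105 [36.7 43.2 47.5] [-5.9  4.3 10.6] 20
120 [31.4 39.1 42.8] [-3.8  6.5 11.3] 19
135 [29.9 37.5 41.2] [-6.2  7.  12.3] 24
150 [27.8 36.7 39.2] [-4.5  5.  10.7] 18
```

View pics/s4.png

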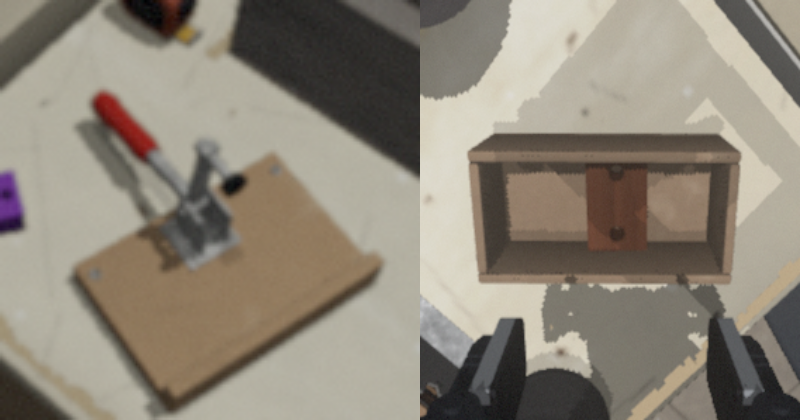

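The left crop shows the clamp wide open, arm upright and lever level. In the right crop the block, centred at (616,208), lies midway between the fingers (523 and 712). Now grasping it and laying it on the free end of the board for the regrip.

Run:
```python
from h import *
c=np.array([455.2,83.9]); 
hit=ctrl.move_l([*c,34],vel=150,threshold=12); st(f"in {hit}")
ctrl.gripper_to(25,60); s=st("grip"); ctrl.move_l([*np.array(s["eef_pos"])[:2],210],vel=150); s=st("lift")
if s["grip_width"]<30: raise SystemExit("no block")
# tool y along jig x
cand=[Rx(JY),Rx(-JY)]
for R in cand:
    print(np.round(ctrl.solve_ik(jig(-5,58,47),R),2) if ctrl.solve_ik(jig(-5,58,47),R) is not None else None)
R=min((r for r in cand if ctrl.solve_ik(jig(-5,58,47),r) is not None),key=lambda r:abs(ctrl.solve_ik(jig(-5,58,47),r)[5]-s["q"][5]))
ctrl.move_ptp(jig(-5,58,200),R); st("over")
ctrl.move_l(jig(-5,58,58),vel=150); hit=ctrl.move_l(jig(-5,58,42),vel=30,threshold=8); st(f"set {hit}")
ctrl.gripper_to(58); st("rel")
ctrl.move_l(jig(-5,58,200),vel=200)
w,W=cloud("wrist"); np.savez("pics/w5.npz",p=w,W=W); p,W=cloud("scene"); np.savez("pics/s5.npz",p=p,W=W)
cv2.imwrite("pics/s5.png",np.hstack([cv2.resize(p[230:370,270:410],(400,400)),cv2.resize(w,(400,400))])[:,:,::-1]); st()
```

```text
in False t 19.01 jig [359.8 112.   34.8] F [ 0.9  0.8 -0.6] w 59.8 gf 0.0
grip t 19.33 jig [359.9 111.7  35.2] F [0.1 0.5 6. ] w 36.5 gf 61.2
lift t 20.66 jig [359.7 112.5 208.8] F [ 0.2  0.8 -0.1] w 36.8 gf 60.4
[-0.78  0.32  1.89 -0.    0.92 -2.07]
[-0.78  0.32  1.89 -0.    0.92  1.07]
over t 22.04 jig [ -4.2  58.1 199.6] F [-1.   0.5 -0.8] w 36.7 gf 60.4
set True t 23.57 jig [-5.4 57.4 47.2] F [-0.2 -0.1  4.3] w 36.6 gf 61.2
rel t 23.92 jig [-4.8 58.4 46.2] F [-0.5  0.4 -0. ] w 57.8 gf 0.0
 t 24.93 jig [ -4.4  59.2 198.1] F [-0.4 -0.2  0.6] w 58.4 gf 0.0
```

View pics/s5.png

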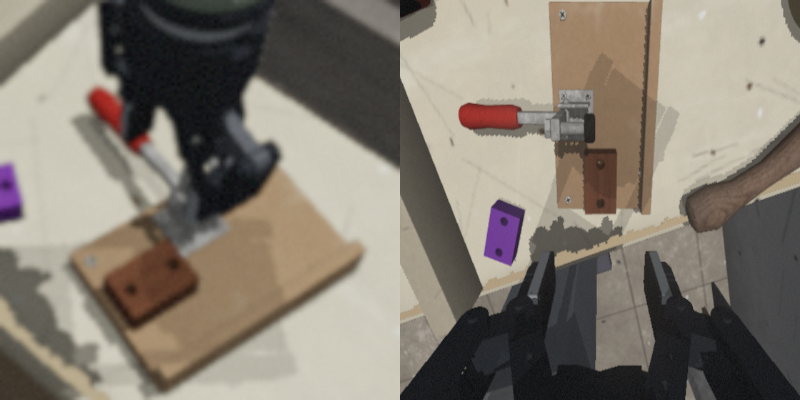

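The block lies flat on the board beside the clamp (right view, (600,182)), parallel to the ledge. Next I'll measure it, then regrip it by its ends with the gripper leaning away from the clamp.

Run:
```python
from h import *
for n in("w5","s5"):
    f=np.load(f"pics/{n}.npz");e=tojig(f["W"].reshape(-1,3));C=f["p"].reshape(-1,3).astype(int)
    k=(abs(e[:,0]+5)<28)&(abs(e[:,1]-58)<36)&(abs(e[:,2]-42)<3)
    r=cv2.minAreaRect(e[k][:,:2].astype(np.float32)); print(n,np.round(r[0],1),np.round(r[1],1),round(r[2],1),k.sum(),np.median(e[k][:,2]))
    k=(abs(e[:,1])<93)&(abs(e[:,0]+62)<12)&(abs(e[:,2]-34)<3); r=cv2.minAreaRect(e[k][:,:2].astype(np.float32)); print("ledge (expect -62)",np.round(r[0],1),np.round(r[1],1),round(r[2],1))
    k=(abs(e[:,1])<12)&(e[:,2]>85)&(e[:,2]<130)&(abs(e[:,0])<50); print("arm/pad upper x",np.percentile(e[k][:,0],[1,5,50,95]).round(1),"y",np.percentile(e[k][:,1],[2,50,98]).round(1))
for t in(.25,.35): print(t,ctrl.solve_ik(gp(-9,57,43,Rx(-JX,t)),Rx(-JX,t)),ctrl.solve_ik(gp(-41,0,43,Rx(-JX,t)),Rx(-JX,t)))
```

```text
w5 [-5.1 57.3] [38.  56.3] 0.4 2715 42.20505756202621
ledge (expect -62) [-62.3   0.8] [177.5  12.4] 89.9
arm/pad upper x [-0.4  0.8 20.9 38.1] y [-8.1 -1.3  6.6]
s5 [-5.8 57.8] [38.4 57.9] 0.6 471 41.64397735240147
ledge (expect -62) [-63.3  -0.3] [180.7  13.3] 89.8
arm/pad upper x [11.1 11.9 15.4 34.2] y [-1.5  3.9  7.6]
0.25 [-0.91142985  0.38789949  1.82084708  0.22749843  1.09246527  2.39253336] [-0.89842211  0.49639824  1.65306754  0.2234845   1.1478609   2.41881371]
0.35 [-0.95453267  0.42534884  1.78930838  0.29645326  1.16647469  2.32043172] [-0.9371336   0.53223198  1.6192887   0.29381843  1.22274338  2.35482129]
```

Run:
```python
from h import *
T=.3; R=Rx(-JX,T); g=lambda bx,y,z:gp(bx-5,y,z,R)
ctrl.move_ptp(g(-5.1,57.8,150),R); ctrl.gripper_to(63)
ctrl.move_l(g(-5.1,57.8,75),vel=150); hit=ctrl.move_l(g(-5.1,57.8,43),vel=60,threshold=10); s=st(f"down {hit}")
if hit: raise SystemExit
ctrl.gripper_to(40,40); s=st("grip"); 
ctrl.move_l(g(-5.1,57.8,49),vel=40); ctrl.move_l(g(-32,57.8,49),vel=80); ctrl.move_l(g(-32,0,49),vel=80); st("at y0")
hit=ctrl.move_l(g(-32,0,41),vel=20,threshold=6); s=st(f"low {hit}")
z=s["eef_pos"][2]; p=g(-44,0,43); p[2]=z
hit=ctrl.move_l(p,vel=20,threshold=12); st(f"push {hit}")
w,W=cloud("wrist"); np.savez("pics/w6.npz",p=w,W=W); p,W=cloud("scene"); np.savez("pics/s6.npz",p=p,W=W)
cv2.imwrite("pics/s6.png",np.hstack([cv2.resize(p[230:370,270:410],(400,400)),cv2.resize(w,(400,400))])[:,:,::-1]); st()
```

```text
down False t 27.71 jig [-11.8  57.8  48.5] F [-0.2  0.6 -0.2] w 63.0 gf 0.0
grip t 27.93 jig [-12.2  57.4  49.1] F [-0.4 -0.2  0.9] w 55.0 gf 43.9
at y0 t 29.59 jig [-38.5   0.5  54.5] F [ 0.6 -0.7 -1.2] w 55.5 gf 43.7
low True t 29.94 jig [-39.    0.1  49.1] F [ 0.2 -0.8  3.7] w 54.7 gf 44.3
push True t 30.44 jig [-44.6   0.3  49.2] F [-0.5  0.1  3.5] w 54.8 gf 44.2
 t 30.54 jig [-44.5   0.3  49.2] F [ 0.2 -0.   3.5] w 55.3 gf 44.2
```

View pics/s6.png

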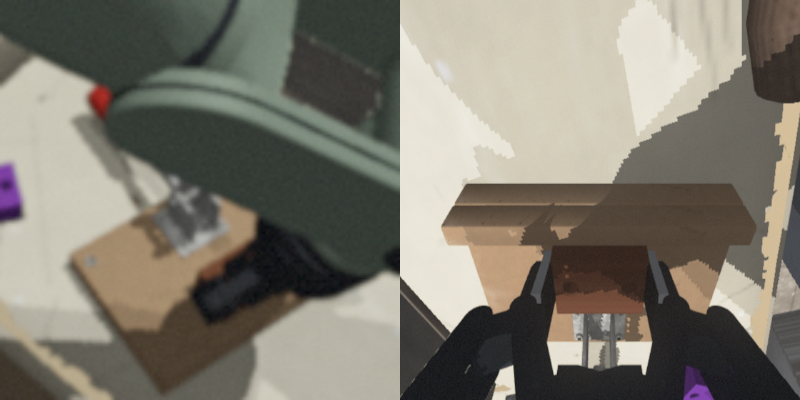

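The wrist view shows the block (600,280) up against the ledge. I'll give it a second short push, release, back out and measure.

Run:
```python
from h import *
T=.3; R=Rx(-JX,T); s=st(); p=np.array(s["eef_pos"])
hit=ctrl.move_l(p+[*(-3*JX),0],vel=15,threshold=15); s=st(f"push {hit}")
ctrl.gripper_to(66); s=st("rel"); p=np.array(s["eef_pos"])
ctrl.move_l(p-80*R[:,2],vel=150); ctrl.move_l(jig(-70,0,230),Rx(-JX),vel=200); st("out")
w,W=cloud("wrist"); np.savez("pics/w7.npz",p=w,W=W)
e=tojig(W.reshape(-1,3))
k=(abs(e[:,0]+37)<26)&(abs(e[:,1])<36)&(abs(e[:,2]-42)<3); r=cv2.minAreaRect(e[k][:,:2].astype(np.float32)); print(np.round(r[0],1),np.round(r[1],1),round(r[2],1),k.sum(),np.median(e[k][:,2]))
k=(abs(e[:,1])<93)&(abs(e[:,0]+62)<9)&(abs(e[:,2]-34)<2.5); r=cv2.minAreaRect(e[k][:,:2].astype(np.float32)); print("ledge",np.round(r[0],1),np.round(r[1],1),round(r[2],1))
k=(e[:,0]>-54)&(e[:,0]<50)&(abs(e[:,1])<100)&(abs(e[:,2]-18)<2.5); print("board",np.percentile(e[k],[.5,99.5],axis=0).round(1).tolist())
k=(abs(e[:,1])<14)&(e[:,2]>85)&(e[:,2]<130)&(abs(e[:,0])<50); print("arm x",np.percentile(e[k][:,0],[1,50,99]).round(1),"y",np.percentile(e[k][:,1],[1,50,99]).round(1))
cv2.imwrite("pics/w7.png",cv2.resize(w[40:300,140:420],(560,520))[:,:,::-1])
```

```text
t 30.54 jig [-44.5   0.3  49.2] F [ 0.2 -0.   3.5] w 55.3 gf 44.2
push False t 30.92 jig [-44.8   0.3  49.2] F [3.4 7.  5.4] w 55.1 gf 44.1
rel t 31.18 jig [-47.7   0.7  48.7] F [0.  0.1 0.1] w 66.2 gf 0.0
out t 32.54 jig [-69.2   0.9 228.2] F [-0.2  0.8  0.1] w 66.1 gf 0.0
[-36.3   0.5] [56.2 38.8] 89.8 2104 42.393010070602315
ledge [-61.6   0.3] [ 13.1 179.3] 0.1
board [[-50.4, -88.8, 16.7], [49.4, 89.0, 20.3]]
arm x [-0.3 18.8 39.7] y [-7.9  0.2  8.1]
```

View pics/w7.png

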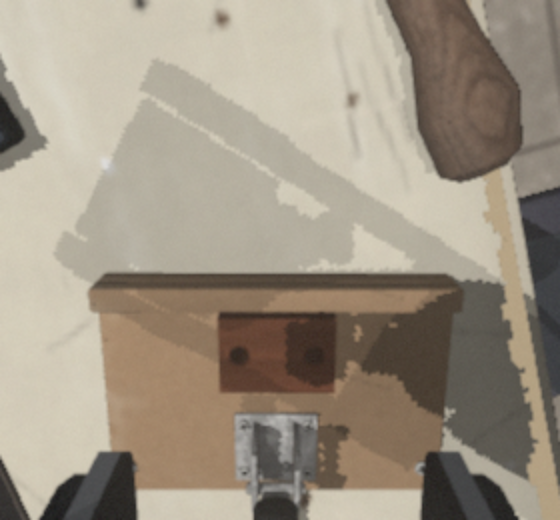

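The block is flush with the ledge (gap about 0), y ≈ 0.5 mm, angle ≈ 0, with a hole clear on each side. Now swinging the lever back.

Run:
```python
from h import *
R=Rx(JX); x,z=lever(1.75)
ctrl.move_ptp(gp(x,0,220,R),R); st("over"); 
hit=ctrl.move_l(gp(x,0,z,R),vel=120,threshold=15); st(f"down {hit}")
ctrl.gripper_to(15,60); st("grip")
for th in np.linspace(1.75,.85,7)[1:]:
    x,z=lever(th); hit=ctrl.move_l(gp(x,0,z,R),vel=90,threshold=60); s=st(f"{th:.2f} {hit}")
    if hit: raise SystemExit
for th in np.arange(.83,.54,-.02):
    x,z=lever(th); ctrl.move_l(gp(x,0,z,R),vel=20,threshold=40); s=sensors.read_state()
    F=np.array(s["force"]); t=np.array([*(np.cos(th)*JX),-np.sin(th)]); ft=F@t
    print(round(th,3),"Ft",round(ft,1),F.round(1),"lag",(tojig(s["eef_pos"])-tojig(gp(x,0,z,R))).round(1))
    if ft>22: break
st("end")
```

```text
over t 34.98 jig [121.2   0.  225.8] F [-0.6  0.6  0.2] w 65.8 gf 0.0
down False t 36.72 jig [121.3  -0.7  37. ] F [ 0.  -0.5 -0.4] w 65.9 gf 0.0
grip t 37.19 jig [121.3  -0.4  36.5] F [-0.1  0.6  2. ] w 21.1 gf 58.6
1.60 False t 37.51 jig [122.8  -0.3  51.1] F [ 1.2 -2.6 -3. ] w 21.5 gf 59.3
1.45 False t 37.83 jig [122.   -0.3  66.1] F [ 2.2 -3.  -2.5] w 21.4 gf 59.5
1.30 False t 38.14 jig [119.   -0.3  80.5] F [ 2.6 -3.8 -3.9] w 21.0 gf 59.8
1.15 False t 38.46 jig [114.   -0.3  94.3] F [ 3.1 -4.9 -5.3] w 21.4 gf 60.2
1.00 False t 38.77 jig [106.7  -0.2 107.5] F [ 3.4 -5.1 -5.4] w 21.5 gf 60.9
0.85 False t 39.09 jig [ 97.5  -0.2 119.2] F [ 3.9 -7.  -5.7] w 21.0 gf 61.0
0.83 Ft 5.2 [ 5.9 -4.9 -9.8] lag [-0.1 -0.1 -1.5]
0.81 Ft 5.0 [  5.3  -5.4 -10.4] lag [-0.1 -0.1 -1.7]
0.79 Ft 5.5 [  5.9  -6.3 -12. ] lag [ 0.  -0.2 -1.9]
0.77 Ft 5.0 [  5.8  -6.4 -11.9] lag [-0.1 -0.2 -2. ]
0.75 Ft 5.4 [  5.5  -6.3 -12.8] lag [-0.1 -0.1 -2.1]
0.73 Ft 5.5 [  5.5  -6.4 -13.3] lag [-0.2 -0.1 -2.2]
0.71 Ft 4.7 [  6.3  -7.1 -13.1] lag [-0.  -0.1 -2.3]
0.69 Ft 5.5 [  7.4  -6.6 -13.8] lag [ 0.  -0.1 -2.5]
0.67 Ft 7.2 [  7.8  -5.7 -15.8] lag [ 0.2 -0.1 -2.6]
0.65 Ft 5.5 [  6.6  -6.3 -14.7] lag [ 0.1 -0.1 -2.6]
0.63 Ft 4.3 [  6.2  -7.5 -14.8] lag [-0.  -0.1 -2.6]
0.61 Ft 5.1 [  6.7  -6.6 -15.4] lag [-0.1 -0.1 -2.7]
0.59 Ft 5.6 [  8.5  -6.6 -16. ] lag [ 0.1 -0.1 -2.8]
0.57 Ft 4.9 [  8.   -6.9 -16. ] lag [ 0.1 -0.1 -2.9]
0.55 Ft 6.9 [  8.7  -5.5 -17.8] lag [ 0.5 -0.  -3.1]
end t 42.84 jig [ 75.8  -0.  136.1] F [  8.7  -5.5 -17.8] w 21.1 gf 59.6
```

Run:
```python
from h import *
R=Rx(JX)
for th in np.arange(.535,.40,-.015):
    x,z=lever(th); ctrl.move_l(gp(x,0,z-3,R),vel=20,threshold=40); s=sensors.read_state()
    F=np.array(s["force"]); t=np.array([*(np.cos(th)*JX),-np.sin(th)]); ft=F@t
    print(round(th,3),"Ft",round(ft,1),F.round(1),"lag",(tojig(s["eef_pos"])-tojig(gp(x,0,z-3,R))).round(1))
    if ft>14: break
p,W=cloud("scene"); np.savez("pics/s8.npz",p=p,W=W); p2,W2=cloud("side"); st("end")
cv2.imwrite("pics/s8.png",np.hstack([cv2.resize(p[230:370,270:410],(400,400)),cv2.resize(p2[80:180,250:350],(400,400))])[:,:,::-1])
```

```text
0.535 Ft 4.8 [ 7.7  0.5 -5. ] lag [ 2.  -0.1 -1.3]
0.52 Ft 7.6 [ 8.   2.  -7.9] lag [ 2.8 -0.1 -1.7]
0.505 Ft 11.6 [ 10.4   4.5 -10.8] lag [ 3.9 -0.  -2.3]
0.49 Ft 14.1 [ 12.5   5.9 -12.6] lag [ 4.9 -0.  -2.8]
end t 43.97 jig [ 75.   -0.  136.4] F [ 12.5   6.1 -11.8] w 21.1 gf 59.8
```

View pics/s8.png

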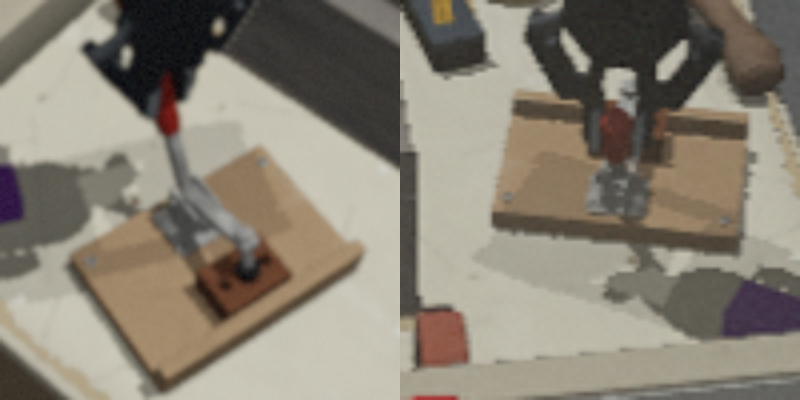

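The left crop shows the pad resting on the block, a hole clear on each side. The lever stalled with rising force, so contact is made. Releasing, backing out and checking numerically.

Run:
```python
from h import *
ctrl.gripper_to(75); p=np.array(sensors.read_state()["eef_pos"]); ctrl.move_l(p+[0,0,130],vel=150)
ctrl.move_ptp(jig(-70,0,260),Rx(-JX)); ctrl.hold(.3)
w,W=cloud("wrist"); e=tojig(W.reshape(-1,3))
k=(abs(e[:,0]+37)<26)&(abs(e[:,1])<36)&(abs(e[:,2]-42)<3); r=cv2.minAreaRect(e[k][:,:2].astype(np.float32)); print(np.round(r[0],1),np.round(r[1],1),round(r[2],1),k.sum())
k=(abs(e[:,1])<93)&(abs(e[:,0]+62)<9)&(abs(e[:,2]-34)<2.5); r=cv2.minAreaRect(e[k][:,:2].astype(np.float32)); print("ledge",np.round(r[0],1),np.round(r[1],1),round(r[2],1))
k=(abs(e[:,1])<6)&(e[:,2]>50)&(e[:,2]<130)&(e[:,0]>-32)&(e[:,0]<5); print("arm top slope rad",np.arctan(np.polyfit(e[k][:,0],e[k][:,2],1)[0]),k.sum()); st()
cv2.imwrite("pics/w9.png",w[:,:,::-1])
```

```text
[-36.6   0.5] [56.  38.7] 89.8 1435
ledge [-61.4   0.2] [180.   13.2] 90.0
arm top slope rad -0.4210766399019042 344
 t 48.37 jig [-69.9  -0.  260. ] F [ 0.7 -0.2 -0.3] w 74.8 gf 0.0
```

```bash
python3 -c "
from plant import ctrl
print(ctrl.finish_job())"
```

```text
the job is handed in; nothing more can be done
None
```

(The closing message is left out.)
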